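Press the fitting blank home in the drilling jig

TASK

Of the three beech blanks, take the one whose width fits the drilling jig's channel closely (not the one that would rattle, not the one too wide to enter), set it flat on the jig's bed and slide it lengthwise into the channel against the brass spring ejector until its end sits hard against the two steel end stops. The spring throws the blank back out if it is let go, so finish while still holding it pressed there, firmly but without forcing it. Leave the other two blanks, the tape measure and the screwdriver where they lie.

Things in the scene. Friction and masses are not known exactly. Their poses are not given: they have to be found in the camera images.
- blank_40: beech block, 80 mm long (its x), 40 mm wide (its y), 45 mm high (its z), about 0.1 kg; origin at the centre of its underside. Medium width of the three; its width suits the jig's 45 mm channel. Stands on the bench with its length roughly along the world's x.
- blank_30: look-alike beech block, 80 x 30 x 45 mm (x, y, z), origin at the centre of its underside; too narrow for the channel
- blank_50: look-alike beech block, 80 x 50 x 45 mm (x, y, z), origin at the centre of its underside; too wide for the channel
- jig: drilling jig fixed to the bench, 270 x 140 mm; origin at the centre of its underside; x runs along the channel from the open loading end to the end stop, z up. Plywood bed, top 15 mm above the origin; an open, bare loading apron from x = -135 to -57 mm. Behind the stop a green spring housing, 42 mm high above the bed, ends at x = 133 mm
- channel_mouth (a point): on the bed at the channel's mouth, on its centre line (jig x = -57 mm, y = 0). Two dark fences, 10 mm high above the bed, 12 mm thick, bound a channel 45 mm wide, open on top, from jig x = -20 to +60 mm; from the mouth to x = -20 they taper as a lead-in, 70 mm wide at the mouth
- stop: two steel stop posts fixed to the jig at the channel's far end, 38 mm high above the bed, each 16 mm wide, 20 mm gap between for the ejector; origin on the bed midway between them in the plane of the stop face (jig x = +60 mm), which faces the loading end. A seated 80 mm blank has its centre at jig x = +20 mm
- ejector_nose (a point): centre of the flat nose of the brass ejector pin (14 mm diameter, axis along the jig's x, 22 mm above the bed), moves with the pin; at rest 20 mm in front of the stop face, at x = +40 mm of the jig
- ejector (a joint): travel of the spring ejector in m: 0 = fully out, 0.020 = nose level with the stop face (blank seated), 0.026 = its own end of travel, not reached by a seated blank. Spring 300 N/m with preload: 3 N at 0, 9 N at 0.020; springs back by itself.
- tape: grey and red tape measure standing on the bench, 64 x 34 x 60 mm, origin at the centre of its underside; to be left alone
- screwdriver: wooden-handled screwdriver, 200 mm long, lying on the bench along its x; to be left alone
Things that resemble listed ones, but are neither listed nor needed, are in the scene too. Leave any green, pink or purple look-alike of the blank_40 alone.

How it is judged:
By the outcome, as a careful person would: the job done as asked, in the order asked, and still so for the second after the job is handed in, while the arm keeps its last pose, push and grip.
It also fails if it takes over 58 s, if anything falls off the work surface, if the arm or the gripper's body presses on something with over 40 N, if the wrist force passes 120 N, or if a joint passes its speed limit or range.

ROBOT

A 7-joint arm with a two-finger parallel gripper is mounted at the origin on the work surface. World frame = base frame: x ahead of the robot, y to its left, z up, the work surface at z = 0. Lengths are in m, angles in rad, forces in N, time in s.
With the tool pointing down it reaches from about 0.4 to 0.85 m from the base axis. Payload 10.4 kg.
Tool frame: the origin (TCP) lies at the very end of the fingers, on their centre line; the grasp point (between the pads) lies 19 mm behind it (manip.grip_depth is the distance from the TCP to the grasp point, in m); z points along the fingers, x is the direction in which the jaws open and shut, and the axes are right-handed (so a half turn about z gives the same grasp; the last joint's range is limited). The gripper opens to 85 mm and grips with 20 to 120 N. Pads are 22 mm wide; open, the fingers measure 114 mm over their backs; the gripper's body (76 mm by 85 mm) begins 54 mm behind the grasp point. The pads swing forward as they close: fully open they stand 13 mm farther back than shut.
Start: joints at [-1.142, 0.332, -0.065, 1.46, 0.022, 1.35, -0.088], TCP at [0.273, 0.562, 0.231] pointing down, gripper open.
Joint ranges: [-2.6, 2.6], [-0.5, 2.12], [-1.47, 1.34], [0.16, 2.42], [-1.27, 4.41], [0.06, 2.06], [-2.6, 2.6]. Speed limits (rad/s): [2.22, 2.22, 2.79, 2.79, 3.14, 3.14, 3.14].

INTERFACE

Orientations are given as a unit quaternion [x, y, z, w].
In Python, from workcell import manip, cams gives the robot as it stands. The module is installed in compiled form; this text tells all that it offers.
- The arm moves only by the tool move_arm, never from a script. Its arguments are lists of equal length, an entry for each row: "claw": the opening, from 0 (shut) to 1 (fully open); "dp": the shift along the tool's x, y, z as a fraction of full scale, a list of three; "turn": the turn, a rotation vector about the tool's x, y, z as a fraction of full scale, a list of three. A call has 1 to 8 rows; each row shifts and turns the commanded pose from where the row before left it, along the tool's axes as they then stand; what a row does not reach is not made up. Full scale, the value 1, is 200 mm for a shift and 45 degrees for a turn. A row lasts 1/12 s, in which the tool goes at most 41.7 mm and 7.16 degrees, less where a joint would pass 70% of its speed; a pose out of reach is approached as far as the arm can. A call with a number of a shift or a turn outside -1 to 1 is refused whole. A call with a gripper value outside its range is refused whole. The fingers move at their own pace and stop on an object; "grip_force" is the grip in N (left out, the last holds). Time passes only in rows, so rows that do not move let the fingers close. It gives the time, the measured TCP pose, the force and the opening at its end, in the units of the state.
- manip.get_obs(): the state, without advancing time (a new reading comes with each control period).
- cams.camera(name): name is "side" or "top"; returns the picture (480x640x3 uint8, red, green, blue); there is no depth.
- cams.camera_info(name): a dict with "fx", "fy", "cx", "cy" (pixels), "pose" (4x4, takes a point from camera to world coordinates). Camera axes: x right, y down, z forward; pixel columns grow to the right and rows downward; lengths in m; the calibration is good to about 2 mm. A picture is of the moment at which its call begins. camera_info takes no time and is no camera call.
- manip.hand_in(): hands the job in, once; it reports no verdict.
The state is a dict: "clock": time; "joint_pos": joint angles; "joint_velocities": joint speeds; "tau": joint torques, N m; "position": TCP position; "ee_rot": TCP orientation; "ft_force": force on the tool from outside, world axes, zero at the start; "torque": the same for the moment, N m; "grip_width": opening from 0.0 (shut) to 1.0 (fully open).
Only numpy, scipy, OpenCV 4.12 (cv2) and the standard library are available. Lean on these libraries where they do the work, as an engineer would, in place of code of your own. Each camera call takes 0.05 s, during which the arm holds its last target.

## Working session

There is one attempt and no reset: what is moved stays moved. The work goes in short steps, Python scripts to look and compute and a tool call to move; the robot and the scene stay as the last step left them, time stands still between calls to the robot, and variables do not carry over. Pictures are saved under pics/ and viewed, and the job is handed in when it is done.

Besides the shell and the picture viewer there is one more tool, called after "Request:" as name(argument=value, ...) on one line, values as JSON. move_arm: Moves the arm, as the interface text tells. Shift numbers are shares of 200 mm and turn numbers shares of 45 degrees, none past 1 either way. Its arguments: {"type":"object","properties":{"claw":{"type":"array","items":{"type":"number"}},"dp":{"type":"array","items":{"type":"array","items":{"type":"number"}}},"turn":{"type":"array","items":{"type":"array","items":{"type":"number"}}},"grip_force":{"type":"number"}},"required":["claw","dp","turn"]}

```bash
mkdir -p pics
python3 - <<'E'
from workcell import manip, cams
import cv2,numpy as np
o=manip.get_obs();print({k:np.round(v,3) for k,v in o.items()}, manip.grip_depth)
for n in("top","side"):
    im=cams.camera(n);cv2.imwrite(f"pics/{n}0.png",im[:,:,::-1]);print(n,cams.camera_info(n))
E
```

```text
{'clock': np.float64(0.0), 'joint_pos': array([-1.142,  0.333, -0.065,  1.461,  0.022,  1.35 , -0.088]), 'joint_velocities': array([ 0.   , -0.001, -0.002,  0.001, -0.   ,  0.001,  0.001]), 'tau': array([-1.0000e-03, -6.2544e+01,  4.9000e-02, -3.9162e+01,  1.6000e-02,
        1.0000e-02, -0.0000e+00]), 'position': array([0.273, 0.562, 0.231]), 'ee_rot': array([ 0.848,  0.531, -0.001,  0.   ]), 'ft_force': array([-0.118,  1.183, -0.169]), 'torque': array([-0.055, -0.069,  0.04 ]), 'grip_width': np.float64(1.003)} 0.0187
top {'fx': 469.97593590642447, 'fy': 469.97593590642447, 'cx': 319.46908726245096, 'cy': 249.69168169590796, 'pose': array([[ 0.0157379 , -0.99016534,  0.13901406,  0.43571694],
       [-0.99973195, -0.01322164,  0.01900578, -0.03806482],
       [-0.01698088, -0.13927591, -0.99010801,  1.13159059],
       [ 0.        ,  0.        ,  0.        ,  1.        ]])}
side {'fx': 451.0118813267506, 'fy': 451.0118813267506, 'cx': 317.9303043994075, 'cy': 235.61520255148523, 'pose': array([[-0.98389438, -0.13854277,  0.1129502 ,  0.48446065],
       [-0.17855102,  0.73185984, -0.65764786,  0.61491214],
       [ 0.00844864, -0.66722341, -0.74480974,  0.76684412],
       [ 0.        ,  0.        ,  0.        ,  1.        ]])}
```

View pics/top0.png

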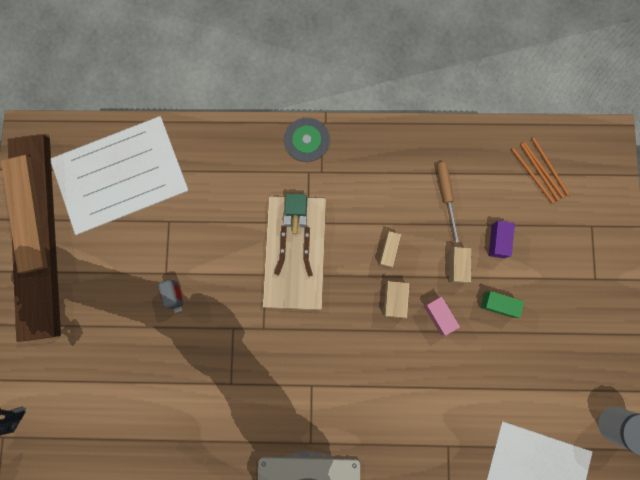

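View pics/side0.png

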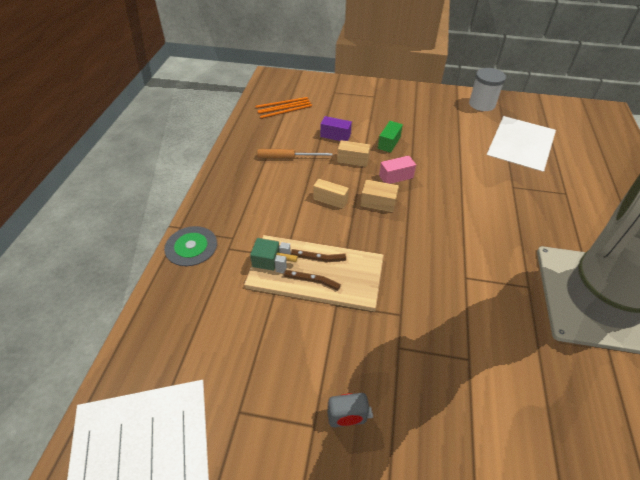

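The top view shows the jig at about (295,252) with its stop end pointing up (world +x). Three beech blocks lie at (391,249), (397,300) and (462,265), and the coloured look-alikes are separate from them. Next I'll measure the blocks.

```bash
cat > h.py <<'E'
import numpy as np,cv2
from workcell import manip,cams
def ray(n,uv,z):
    c=cams.camera_info(n);P=c["pose"];uv=np.atleast_2d(np.array(uv,float))
    d=np.c_[(uv[:,0]-c["cx"])/c["fx"],(uv[:,1]-c["cy"])/c["fy"],np.ones(len(uv))]@P[:3,:3].T
    return P[:3,3]+d*((z-P[2,3])/d[:,2])[:,None]
def proj(n,X):
    c=cams.camera_info(n);P=c["pose"];q=(np.atleast_2d(X)-P[:3,3])@P[:3,:3]
    return np.c_[q[:,0]/q[:,2]*c["fx"]+c["cx"],q[:,1]/q[:,2]*c["fy"]+c["cy"]]
E
python3 - <<'E'
from h import *
im=cv2.imread("pics/top0.png");hsv=cv2.cvtColor(im,cv2.COLOR_BGR2HSV)
for p in[(391,249),(397,300),(462,265),(270,300),(340,300)]:print(p,hsv[p[1],p[0]])
c=im[220:325,365:485];cv2.imwrite("pics/c1.png",cv2.resize(c,None,fx=5.5,fy=5.5,interpolation=cv2.INTER_CUBIC))
c=im[185:320,250:340];cv2.imwrite("pics/c2.png",cv2.resize(c,None,fx=4.4,fy=4.4,interpolation=cv2.INTER_CUBIC))
E
```

```text
(391, 249) [ 18  78 195]
(397, 300) [ 18  82 180]
(462, 265) [ 18  81 190]
(270, 300) [ 18  66 196]
(340, 300) [ 15 107 131]
```

View pics/c1.png

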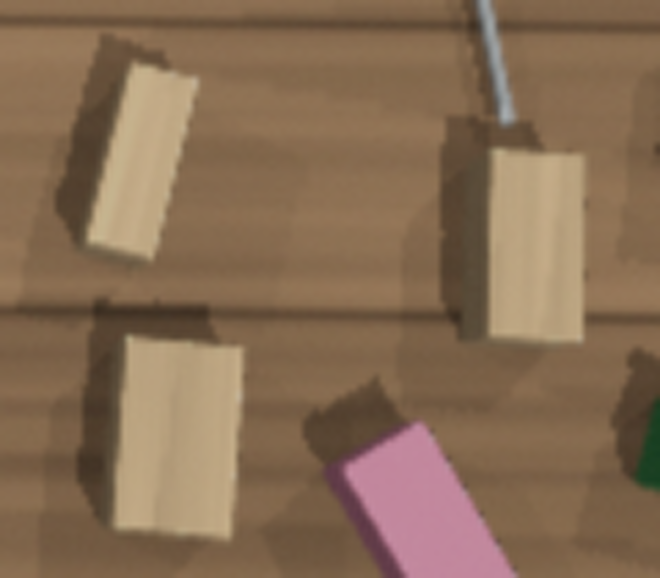

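View pics/c2.png

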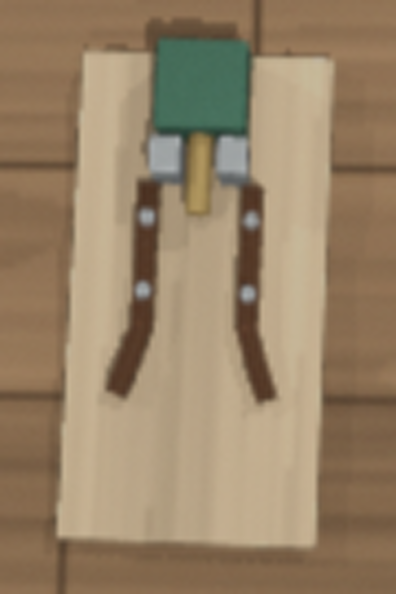

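In the crops, the top faces of the three blanks are narrow (upper left), wide (lower left) and medium (right, nearest the screwdriver tip). The jig lies slightly rotated. I'll measure the widths and the jig pose.

Run:
```python
from h import *
im=cv2.imread("pics/top0.png");s=4
big=cv2.resize(im,None,fx=s,fy=s,interpolation=cv2.INTER_CUBIC);hsv=cv2.cvtColor(big,cv2.COLOR_BGR2HSV)
def full(p): return (np.asarray(p,float)+.5)/s-.5
def rects(lo,hi,box,z,amin):
    m=cv2.inRange(hsv,lo,hi);k=np.zeros_like(m);x0,y0,x1,y1=[v*s for v in box];k[y0:y1,x0:x1]=m[y0:y1,x0:x1]
    k=cv2.morphologyEx(k,cv2.MORPH_OPEN,np.ones((5,5)))
    for c in cv2.findContours(k,cv2.RETR_EXTERNAL,cv2.CHAIN_APPROX_NONE)[0]:
        if cv2.contourArea(c)<amin*s*s: continue
        w=ray("top",full(c[:,0]),z)[:,:2]
        r=cv2.minAreaRect((w*1000).astype(np.float32))
        print("px",full(cv2.minAreaRect(c)[0]).round(1),"world mm",np.round(r[0],1),np.round(r[1],1),round(r[2],2), 'corners',np.round(cv2.boxPoints(r),1).tolist())
print("blanks");rects((14,50,155),(25,110,255),(365,220,485,325),.045,150)
print("jig");rects((12,30,120),(25,115,255),(255,190,335,318),.015,1000)
print("fences");rects((0,60,0),(20,255,100),(272,222,315,282),.025,40)
print("housing");rects((60,60,30),(95,255,255),(275,185,315,225),.057,100)
print("posts");rects((90,0,110),(125,60,255),(278,210,312,230),.053,15)
```

```text
blanks
px [397.2 299.3] world mm [ 476.3 -197.4] [49.9 79.9] 85.48 corners [[434.5, -219.10000610351562], [514.2000122070312, -225.39999389648438], [518.0999755859375, -175.6999969482422], [438.5, -169.39999389648438]]
px [462.4 264.3] world mm [ 558.7 -348.2] [39.5 80. ] 87.98 corners [[518.0, -366.6000061035156], [597.9000244140625, -369.3999938964844], [599.2999877929688, -329.8999938964844], [519.4000244140625, -327.1000061035156]]
px [390.6 248.6] world mm [ 593.4 -183.1] [30.4 80.8] 75.51 corners [[550.4000244140625, -187.6999969482422], [628.7000122070312, -207.89999389648438], [636.2999877929688, -178.5], [558.0, -158.1999969482422]]
jig
px [294.5 253.5] world mm [585.2  45.2] [309.7 195.3] 0.65 corners [[429.29998779296875, 141.0], [431.5, -54.20000076293945], [741.0999755859375, -50.70000076293945], [738.9000244140625, 144.5]]
fences
px [307.1 264. ] world mm [556.4  11.9] [54.3 12.1] 11.45 corners [[528.7000122070312, 12.5], [531.0, 0.6000000238418579], [584.2000122070312, 11.399999618530273], [581.7999877929688, 23.200000762939453]]
px [279.8 263.2] world mm [557.6  76.8]
[... 513 characters left out ...]
94824219], [593.0999755859375, 77.30000305175781]]
housing
px [295.4 204.6] world mm [692.5  40.7] [48.7 52. ] 89.45 corners [[666.2999877929688, 16.600000381469727], [718.2999877929688, 16.100000381469727], [718.7999877929688, 64.80000305175781], [666.7999877929688, 65.30000305175781]]
posts
px [302.4 220.3] world mm [656.   23.8] [14.2 21. ] 85.01 corners [[644.9000244140625, 17.600000381469727], [665.7999877929688, 15.800000190734863], [667.0, 30.0], [646.0999755859375, 31.799999237060547]]
px [287.4 220. ] world mm [656.4  59. ] [20.9 15.3] 0.71 corners [[645.7999877929688, 66.5], [646.0, 51.20000076293945], [666.9000244140625, 51.400001525878906], [666.7000122070312, 66.80000305175781]]
```

Run:
```python
from h import *
q=np.array([[83,52],[332,57],[316,547],[58,537]])/4.4-.4+[250,185]
g=cv2.cvtColor(cv2.imread("pics/top0.png"),cv2.COLOR_BGR2GRAY)
q=cv2.cornerSubPix(g,q.astype(np.float32).reshape(-1,1,2),(3,3),(-1,-1),(3,50,.01)).reshape(-1,2);print(q)
w=ray("top",q,.015)[:,:2];print(w.round(4))
for a,b in[(0,1),(3,2),(0,3),(1,2)]:
    d=w[a]-w[b];print(np.hypot(*d),np.degrees(np.arctan2(d[1],d[0])))
print("centre",w.mean(0))
# fence/post points in c2 crop: screws(outer), post front edges, pin tip, channel fence inner edges
P={'postL front':((149,182),.053),'postR front':((248,185),.053),'fL screw1':((147,216),.025),'fL screw2':((143,291),.025),'fR s1':((252,219),.025),'fR s2':((248,294),.025),'pin tip':((198,214),.043),'hous TL':((157,38),.057),'hous TR':((251,40),.057),'fLmouth in':((128,398),.025),'fRmouth in':((260,404),.025)}
for k,(p,z) in P.items(): print(k,ray("top",np.array(p)/4.4-.4+[250,185],z)[0,:2].round(4))
# side view check of blank and jig
im=cv2.imread("pics/side0.png")
cv2.imwrite("pics/c3.png",cv2.resize(im[225:315,235:395],None,fx=4.8,fy=4.8,interpolation=cv2.INTER_CUBIC))
```

```text
[[268.65805 196.46721]
 [325.37088 198.67915]
 [321.1173  308.74445]
 [262.45203 306.5294 ]]
[[ 0.7221  0.1096]
 [ 0.7182 -0.029 ]
 [ 0.452  -0.0227]
 [ 0.455   0.116 ]]
0.1386670875804654 88.3653135462234
0.13880910946597122 88.74198910843377
0.2672002991547809 -1.3873256232876376
0.26628838995989956 -1.3565655840165693
centre [0.58681305 0.04346388]
postL front [0.642  0.0677]
postR front [0.6411 0.015 ]
fL screw1 [0.6286 0.071 ]
fL screw2 [0.5874 0.0721]
fR s1 [0.6277 0.0139]
fR s2 [0.5865 0.0152]
pin tip [0.6269 0.042 ]
hous TL [0.7196 0.0651]
hous TR [0.7191 0.0148]
fLmouth in [0.5293 0.0786]
fRmouth in [0.5271 0.0076]
```

View pics/c3.png

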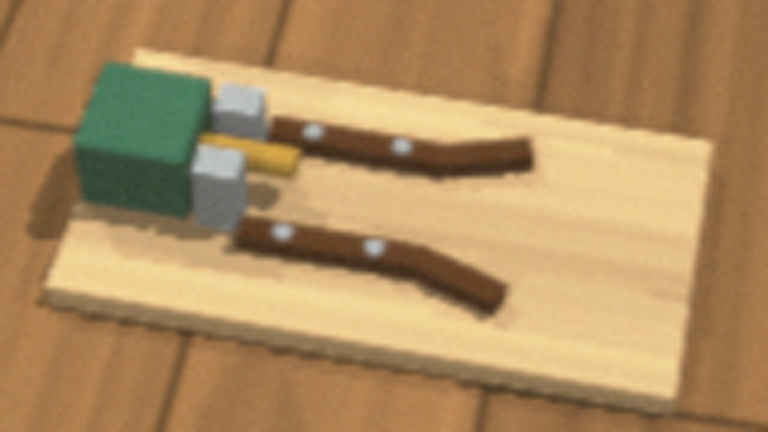

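Candidates, from the top view:
- **px (391,249):** 30 mm wide, so too narrow.
- **px (397,299):** 50 mm wide, so too wide.
- **px (462,264):** 39.5 × 80 mm, so this is blank_40. It sits at world (0.559, −0.348) with yaw −2°.

Crop c1 confirms it: the medium block by the screwdriver tip, and beech rather than coloured. The jig centre is (0.587, 0.0435) with yaw −1.4°. First I turn the tool by −24°.

Request:
move_arm(claw=[0.7,0.7,0.7,0.7,0.7], dp=[[0,0,0],[0,0,0],[0,0,0],[0,0,0],[0,0,0]], turn=[[0,0,-0.133],[0,0,-0.133],[0,0,-0.133],[0,0,-0.133],[0,0,0]], grip_force=50)

```text
clock: 0.52
position: [0.2728, 0.5621, 0.2309]
ee_rot: [0.717, 0.697, -0.0, 0.0]
ft_force: [-0.4, -0.3, -0.5]
grip_width: 0.697
```

```bash
cat >> h.py <<'E'
from scipy.spatial.transform import Rotation as R
def need(p,yaw=None):
    o=manip.get_obs();r=R.from_quat(o["ee_rot"]);d=r.inv().apply(np.array(p)-o["position"])
    X=r.as_matrix();print("t",round(float(o["clock"]),2),"pos",o["position"].round(4),"jaw deg",np.degrees(np.arctan2(X[1,0],X[0,0])).round(2),"z",X[:,2].round(4),"F",o["ft_force"].round(2),"grip",round(float(o["grip_width"]),3))
    print("tool mm",(d*1000).round(1),"frac",(d/.2).round(4))
E
python3 -c "
from h import *
need([.5587,-.3482,.231])"
```

```text
t 0.52 pos [0.2728 0.5621 0.2309] jaw deg 88.33 z [-4.e-04 -6.e-04 -1.e+00] F [-0.44 -0.33 -0.53] grip 0.697
tool mm [-9.016e+02  3.122e+02  3.000e-01] frac [-4.5081e+00  1.5611e+00  1.7000e-03]
```

Request:
move_arm(claw=[0.7,0.7,0.7,0.7,0.7,0.7,0.7,0.7], dp=[[-0.15,0.12,0],[-0.15,0.12,0],[-0.15,0.12,0],[-0.15,0.12,0],[-0.15,0.12,0],[-0.15,0.12,0],[-0.15,0.12,0],[-0.15,0.12,0]], turn=[[0,0,0],[0,0,0],[0,0,0],[0,0,0],[0,0,0],[0,0,0],[0,0,0],[0,0,0]])

```text
clock: 1.18
position: [0.4573, 0.3142, 0.2313]
ee_rot: [0.72, 0.694, 0.0, -0.0]
ft_force: [0.7, 0.5, 0.0]
grip_width: 0.697
```

Request:
move_arm(claw=[0.7,0.7,0.7,0.7,0.7,0.7,0.7,0.7], dp=[[-0.18,0.05,0],[-0.18,0.05,0],[-0.18,0.05,0],[-0.18,0.05,0],[-0.18,0.05,0],[-0.18,0.05,0],[-0.18,0.05,0],[-0.18,0.05,0]], turn=[[0,0,0],[0,0,0],[0,0,0],[0,0,0],[0,0,0],[0,0,0],[0,0,0],[0,0,0]])

```text
clock: 1.85
position: [0.5267, 0.0235, 0.2313]
ee_rot: [0.72, 0.694, 0.0, -0.0]
ft_force: [0.9, -0.1, 0.0]
grip_width: 0.696
```

```bash
python3 -c "
from h import *
need([.5587,-.3482,.231])"
```

```text
t 1.85 pos [0.5267 0.0235 0.2313] jaw deg 87.83 z [ 1.e-04  3.e-04 -1.e+00] F [ 0.92 -0.11  0.01] grip 0.696
tool mm [-3.703e+02  4.600e+01  2.000e-01] frac [-1.8513e+00  2.3010e-01  1.1000e-03]
```

Request:
move_arm(claw=[0.7,0.7,0.7,0.7,0.7,0.7,0.7,0.7], dp=[[-0.2,0.03,0],[-0.2,0.03,0],[-0.2,0.03,0],[-0.2,0.03,0],[-0.2,0.03,0],[-0.2,0.03,0],[-0.2,0.03,0],[-0.2,0,0]], turn=[[0,0,0],[0,0,0],[0,0,0],[0,0,0],[0,0,0],[0,0,0],[0,0,0],[0,0,0]])

```text
clock: 2.52
position: [0.5584, -0.2972, 0.231]
ee_rot: [0.72, 0.694, 0.0, -0.0]
ft_force: [1.3, 0.1, 0.5]
grip_width: 0.698
```

Request:
move_arm(claw=[0.7,0.7,0.7], dp=[[0,0,0.15],[0,0,0.15],[0,0,0]], turn=[[0,0,0],[0,0,0],[0,0,0]])

```text
clock: 2.77
position: [0.555, -0.295, 0.1653]
ee_rot: [0.721, 0.693, -0.002, -0.004]
ft_force: [0.6, 0.9, -0.5]
grip_width: 0.696
```

```bash
python3 -c "
from h import *
need([.5587,-.3482,.120])"
```

```text
t 2.77 pos [ 0.555  -0.295   0.1653] jaw deg 87.79 z [-0.0083  0.0032 -1.    ] F [ 0.61  0.92 -0.52] grip 0.696
tool mm [-53.1   6.1  45.1] frac [-0.2657  0.0307  0.2254]
```

Request:
move_arm(claw=[0.7,0.7,0.7,0.7], dp=[[-0.135,0.015,0],[-0.13,0.015,0],[0,0,0.1],[0,0,0]], turn=[[0,0,0],[0,0,0],[0,0,0],[0,0,0]])

```text
clock: 3.1
position: [0.5609, -0.3495, 0.1496]
ee_rot: [0.72, 0.694, -0.001, -0.001]
ft_force: [-0.6, 1.9, -1.0]
grip_width: 0.701
```

```bash
python3 -c "
from h import *
need([.5587,-.3482,.120])
for n in ('top','side'): cv2.imwrite(f'pics/{n}1.png',cams.camera(n)[:,:,::-1])
im=cv2.imread('pics/side1.png');cv2.imwrite('pics/s1c.png',cv2.resize(im[80:240,260:440],None,fx=3.5,fy=3.5,interpolation=cv2.INTER_CUBIC))
"
```

```text
t 3.1 pos [ 0.5609 -0.3495  0.1496] jaw deg 87.84 z [-3.1e-03  9.0e-04 -1.0e+00] F [-0.64  1.87 -0.99] grip 0.701
tool mm [ 1.2 -2.1 29.6] frac [ 0.0059 -0.0106  0.1481]
```

View pics/s1c.png

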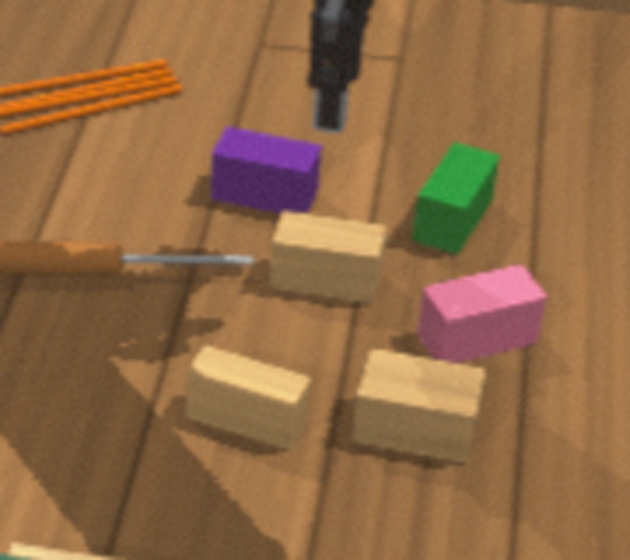

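View pics/top1.png

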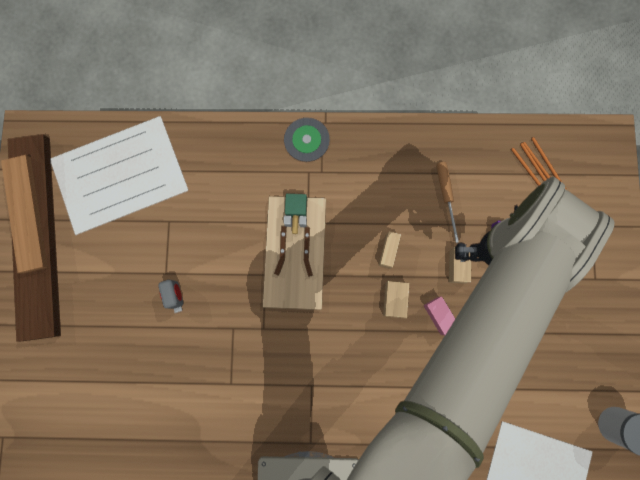

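The side crop shows the fingers above the beech blank beside the screwdriver tip, clear of the purple and green blocks. Descending.

Request:
move_arm(claw=[0.7,0.7,0.7,0.7,0.7,0.7,0.7], dp=[[0.005,-0.01,0.1],[0,0,0.1],[0,0,0.1],[0,0,0.1],[0,0,0.1],[0,0,0.05],[0,0,0]], turn=[[0,0,0],[0,0,0],[0,0,0],[0,0,0],[0,0,0],[0,0,0],[0,0,0]])

```text
clock: 3.78
position: [0.5599, -0.3461, 0.0401]
ee_rot: [0.719, 0.695, -0.0, -0.001]
ft_force: [-0.9, 0.0, -0.2]
grip_width: 0.694
```

```bash
python3 -c "
from h import *
need([.5587,-.3482,.0130])
"
```

```text
t 3.78 pos [ 0.5599 -0.3461  0.0401] jaw deg 88.12 z [-0.0022  0.0019 -1.    ] F [-0.92  0.   -0.15] grip 0.694
tool mm [-2.2 -1.1 27.1] frac [-0.011  -0.0053  0.1354]
```

Request:
move_arm(claw=[0.7,0.7,0.7,0.7], dp=[[-0.01,-0.005,0.07],[0,0,0.065],[0,0,0],[0,0,0]], turn=[[0,0,0],[0,0,0],[0,0,0],[0,0,0]])

```text
clock: 4.12
position: [0.5587, -0.3497, 0.0137]
ee_rot: [0.719, 0.695, -0.0, -0.001]
ft_force: [-0.1, 0.5, -0.6]
grip_width: 0.702
```

```bash
python3 -c "
from h import *
need([.5587,-.3482,.0130])
im=cams.camera('side');cv2.imwrite('pics/s2c.png',cv2.resize(im[80:240,260:440,::-1],None,fx=3.5,fy=3.5,interpolation=cv2.INTER_CUBIC))
"
```

```text
t 4.12 pos [ 0.5587 -0.3497  0.0137] jaw deg 88.04 z [-1.1e-03  7.0e-04 -1.0e+00] F [-0.07  0.5  -0.59] grip 0.702
tool mm [ 1.5 -0.   0.7] frac [ 0.0073 -0.0002  0.0037]
```

View pics/s2c.png

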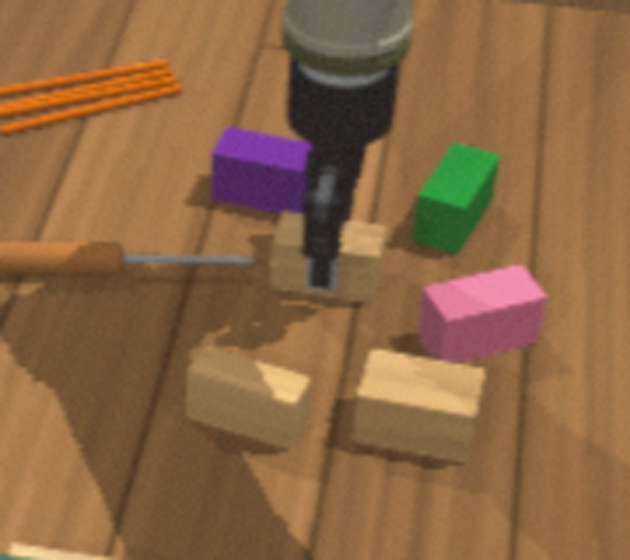

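The fingers straddle the blank near its centre. Closing with 60 N.

Request:
move_arm(claw=[0,0,0,0,0,0], dp=[[0.005,0,0],[0,0,0],[0,0,0],[0,0,0],[0,0,0],[0,0,0]], turn=[[0,0,0],[0,0,0],[0,0,0],[0,0,0],[0,0,0],[0,0,0]], grip_force=60)

```text
clock: 4.67
position: [0.5597, -0.3492, 0.0153]
ee_rot: [0.719, 0.695, 0.0, 0.001]
ft_force: [-0.7, 0.8, 7.2]
grip_width: 0.46
```

Request:
move_arm(claw=[0,0,0,0,0], dp=[[0,0,-0.1],[0,0,-0.15],[0,0,-0.15],[0,0,-0.15],[0,0,0]], turn=[[0,0,0],[0,0,0],[0,0,0],[0,0,0],[0,0,0]])

```text
clock: 5.08
position: [0.5614, -0.3508, 0.1308]
ee_rot: [0.719, 0.695, 0.001, 0.004]
ft_force: [0.7, -0.2, -0.9]
grip_width: 0.463
```

```bash
python3 -c "
from h import *
# place: jig x=-97 -> world
j=np.array([.5868,.0435]);u=np.array([np.cos(np.radians(-1.4)),np.sin(np.radians(-1.4))])
for a in(-97,20):print(a,j+u*a/1000)
need([*(j-u*.097),.12])
im=cams.camera('side');cv2.imwrite('pics/s3.png',cv2.resize(im[30:240,230:440,::-1],None,fx=2.8,fy=2.8))
"
```

```text
-97 [0.48982896 0.04586992]
20 [0.60679403 0.04301136]
t 5.08 pos [ 0.5614 -0.3508  0.1308] jaw deg 88.03 z [ 0.0079 -0.0038 -1.    ] F [ 0.66 -0.25 -0.92] grip 0.463
tool mm [394.  -85.2   8.7] frac [ 1.9702 -0.4262  0.0437]
```

View pics/s3.png

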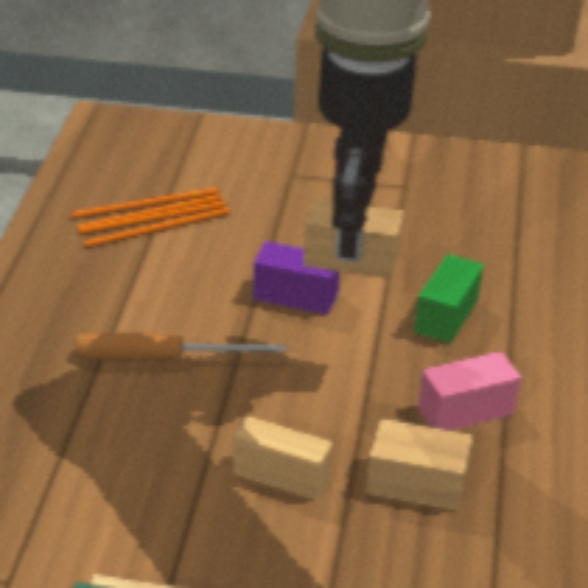

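The blank is lifted (opening 0.463 ≈ 39.4 mm, which agrees with the 40 mm width), and nothing else moved. Carrying it to above the apron.

Request:
move_arm(claw=[0,0,0,0,0,0,0,0], dp=[[0.1,-0.02,0],[0.18,-0.04,0],[0.18,-0.04,0],[0.18,-0.04,0],[0.18,-0.04,0],[0.18,-0.04,0],[0.18,-0.04,0],[0.18,-0.04,0]], turn=[[0,0,-0.013],[0,0,0],[0,0,0],[0,0,0],[0,0,0],[0,0,0],[0,0,0],[0,0,0]])

```text
clock: 5.8
position: [0.5044, -0.0737, 0.1233]
ee_rot: [0.715, 0.699, -0.0, -0.0]
ft_force: [1.2, 0.4, -1.2]
grip_width: 0.459
```

Request:
move_arm(claw=[0,0,0,0,0,0,0], dp=[[0.18,-0.04,0],[0.18,-0.04,0],[0.12,-0.03,0],[0.1,-0.02,0],[0.03,0,0],[0,0,0],[0,0,0]], turn=[[0,0,0],[0,0,0],[0,0,0],[0,0,0],[0,0,0],[0,0,0],[0,0,0]])

```text
clock: 6.38
position: [0.4825, 0.0462, 0.1238]
ee_rot: [0.716, 0.699, -0.0, -0.0]
ft_force: [-0.1, 0.4, -1.1]
grip_width: 0.458
```

```bash
python3 -c "
from h import *
need([.4898,.0459,.05])
for n in ('top','side'): cv2.imwrite(f'pics/{n}4.png',cams.camera(n)[:,:,::-1])
im=cv2.imread('pics/side4.png');cv2.imwrite('pics/s4c.png',cv2.resize(im[130:330,220:460],None,fx=2.9,fy=2.9,interpolation=cv2.INTER_CUBIC))
"
```

```text
t 6.38 pos [0.4825 0.0462 0.1238] jaw deg 88.63 z [-8.e-04 -6.e-04 -1.e+00] F [-0.12  0.36 -1.09] grip 0.458
tool mm [-0.1  7.4 73.8] frac [-0.0004  0.0369  0.3688]
```

View pics/s4c.png

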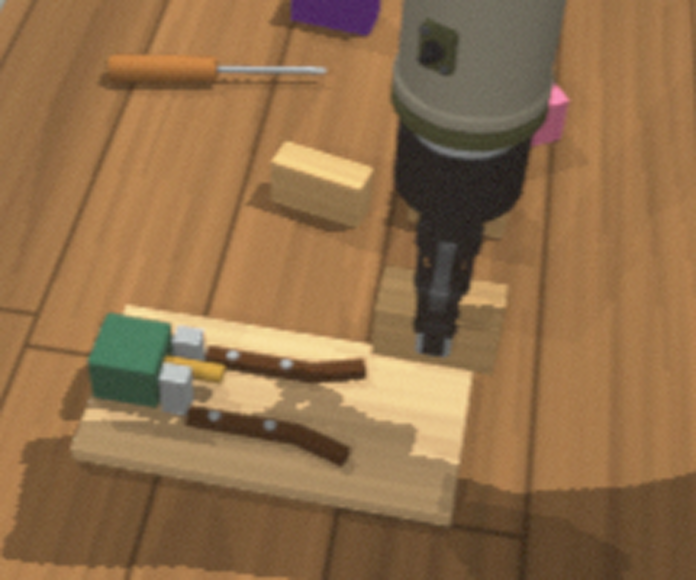

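View pics/top4.png

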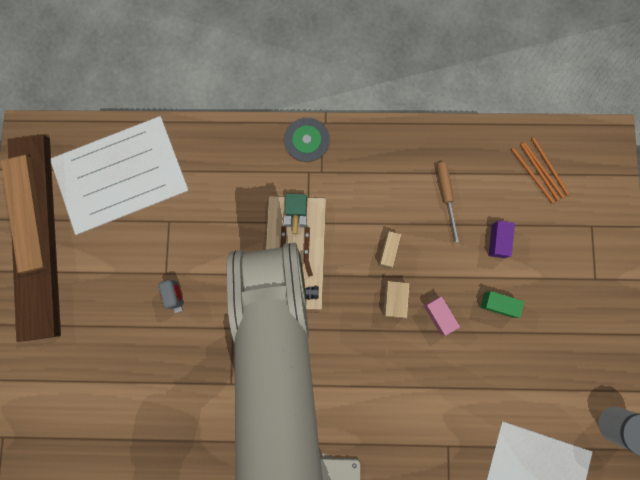

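The blank is held level over the apron, and the other objects are unchanged. Lowering it.

Request:
move_arm(claw=[0,0,0,0,0,0,0], dp=[[0,0.037,0],[0,0,0.1],[0,0,0.12],[0,0,0.1],[0,0,0.08],[0,0,0.03],[0,0,0]], turn=[[0,0,0],[0,0,0],[0,0,0],[0,0,0],[0,0,0],[0,0,0],[0,0,0]])

```text
clock: 7.07
position: [0.4896, 0.0459, 0.037]
ee_rot: [0.716, 0.698, -0.001, -0.0]
ft_force: [-0.3, -0.8, -0.4]
grip_width: 0.458
```

Request:
move_arm(claw=[0,0], dp=[[0,0,0],[0,0,0]], turn=[[0,0,0],[0,0,0]])

```text
clock: 7.23
position: [0.491, 0.0467, 0.0393]
ee_rot: [0.716, 0.698, 0.001, 0.0]
ft_force: [0.1, 0.2, 0.3]
grip_width: 0.46
```

```bash
python3 -c "
from h import *
need([.4898,.0459,.0305])
im=cams.camera('side');cv2.imwrite('pics/s5c.png',cv2.resize(im[190:320,220:400,::-1],None,fx=4.2,fy=4.2,interpolation=cv2.INTER_CUBIC))
"
```

```text
t 7.23 pos [0.491  0.0467 0.0393] jaw deg 88.61 z [ 1.6e-03  4.0e-04 -1.0e+00] F [0.11 0.22 0.32] grip 0.46
tool mm [-0.8 -1.2  8.8] frac [-0.0042 -0.0062  0.0442]
```

View pics/s5c.png

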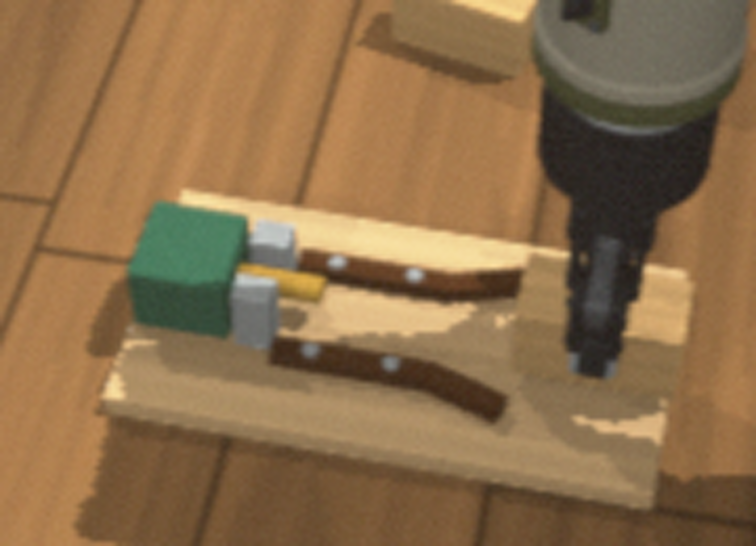

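Request:
move_arm(claw=[0,0,0,0,0], dp=[[-0.004,-0.006,0.02],[0,0,0.015],[0,0,0.005],[0,0,0],[0,0,0]], turn=[[0,0,0],[0,0,0],[0,0,0],[0,0,0],[0,0,0]])

```text
clock: 7.7
position: [0.4888, 0.0461, 0.0303]
ee_rot: [0.715, 0.699, 0.0, -0.0]
ft_force: [0.5, 0.4, -0.7]
grip_width: 0.459
```

Request:
move_arm(claw=[0,0], dp=[[0,0,0.005],[0,0,0]], turn=[[0,0,0],[0,0,0]])

```text
clock: 7.87
position: [0.4889, 0.0462, 0.0301]
ee_rot: [0.715, 0.699, 0.0, -0.0]
ft_force: [-6.5, -0.1, 13.8]
grip_width: 0.458
```

Request:
move_arm(claw=[0,0], dp=[[0,0,0.005],[0,0,0]], turn=[[0,0,0],[0,0,0]])

```text
clock: 8.03
position: [0.4889, 0.0461, 0.0301]
ee_rot: [0.716, 0.699, 0.0, -0.0]
ft_force: [-13.1, -0.9, 29.1]
grip_width: 0.458
```

The blank touched the bed at TCP z 0.0302, with stiffness of about 15 N/mm. Backing off to a light contact.

Request:
move_arm(claw=[0,0,0], dp=[[0,0,-0.008],[0,0,0],[0,0,0]], turn=[[0,0,0],[0,0,0],[0,0,0]])

```text
clock: 8.28
position: [0.4891, 0.0462, 0.0302]
ee_rot: [0.715, 0.699, 0.0, 0.0]
ft_force: [-1.5, 0.9, 4.8]
grip_width: 0.46
```

```bash
python3 -c "
from h import *
j=np.array([.5868,.0435]);u=np.array([np.cos(np.radians(-1.4)),np.sin(np.radians(-1.4))])
need([*(j-u*.02),.0302])
need([*(j+u*.02),.0302])
im=cams.camera('side');cv2.imwrite('pics/s6c.png',cv2.resize(im[190:320,220:400,::-1],None,fx=4.2,fy=4.2,interpolation=cv2.INTER_CUBIC))
im=cams.camera('top');cv2.imwrite('pics/t6.png',im[:,:,::-1])
"
```

```text
t 8.28 pos [0.4891 0.0462 0.0302] jaw deg 88.64 z [ 6.e-04  3.e-04 -1.e+00] F [-1.47  0.87  4.84] grip 0.46
tool mm [-0.4 77.7  0. ] frac [-1.900e-03  3.885e-01  1.000e-04]
t 8.28 pos [0.4891 0.0462 0.0302] jaw deg 88.64 z [ 6.e-04  3.e-04 -1.e+00] F [-1.47  0.87  4.84] grip 0.46
tool mm [ -0.4 117.7   0. ] frac [-2.100e-03  5.885e-01  2.000e-04]
```

View pics/s6c.png

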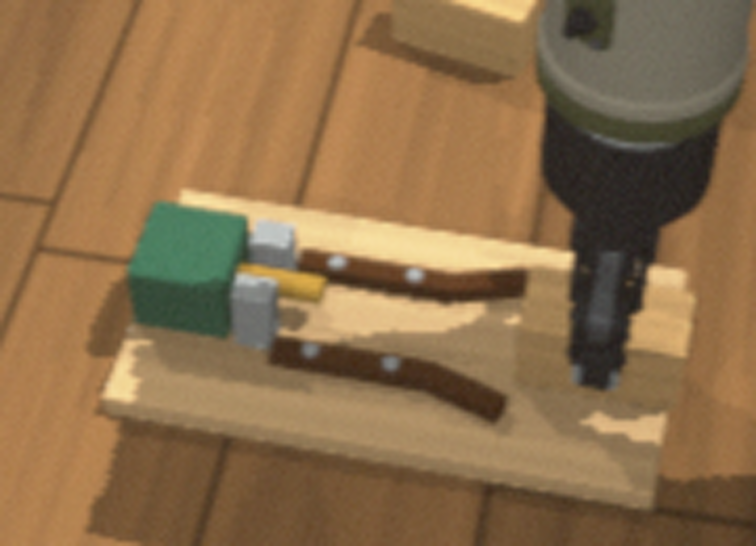

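The blank sits flat on the apron, aligned with the mouth. Sliding it in.

Request:
move_arm(claw=[0,0,0,0,0,0,0], dp=[[-0.001,0.03,0],[-0.001,0.04,0],[0,0.04,0],[0,0.04,0],[0,0.03,0],[0,0,0],[0,0,0]], turn=[[0,0,0],[0,0,0],[0,0,0],[0,0,0],[0,0,0],[0,0,0],[0,0,0]])

```text
clock: 8.97
position: [0.5254, 0.0451, 0.0302]
ee_rot: [0.715, 0.699, 0.0, 0.0]
ft_force: [-0.5, 0.1, 5.8]
grip_width: 0.457
```

```bash
python3 -c "
from h import *
j=np.array([.5868,.0435]);u=np.array([np.cos(np.radians(-1.4)),np.sin(np.radians(-1.4))])
need([*(j+u*.00),.0302])
"
```

```text
t 8.97 pos [0.5254 0.0451 0.0302] jaw deg 88.65 z [ 5.e-04  3.e-04 -1.e+00] F [-0.51  0.08  5.8 ] grip 0.457
tool mm [-0.2 61.5 -0. ] frac [-8.000e-04  3.073e-01 -1.000e-04]
```

Request:
move_arm(claw=[0,0,0,0], dp=[[-0.001,0.03,0],[0,0.03,0],[0,0.03,0],[0,0,0]], turn=[[0,0,0],[0,0,0],[0,0,0],[0,0,0]])

```text
clock: 9.3
position: [0.5433, 0.0445, 0.0301]
ee_rot: [0.715, 0.699, 0.0, -0.0]
ft_force: [-2.2, -0.6, 7.9]
grip_width: 0.459
```

Request:
move_arm(claw=[0,0,0,0,0,0], dp=[[0,0.04,0],[0,0.04,0],[0,0.04,0],[0,0.04,0],[0,0,0],[0,0,0]], turn=[[0,0,0],[0,0,0],[0,0,0],[0,0,0],[0,0,0],[0,0,0]])

```text
clock: 9.8
position: [0.5758, 0.0437, 0.0302]
ee_rot: [0.715, 0.699, 0.001, 0.0]
ft_force: [1.4, 1.2, 3.8]
grip_width: 0.458
```

```bash
python3 -c "
from h import *
j=np.array([.5868,.0435]);u=np.array([np.cos(np.radians(-1.4)),np.sin(np.radians(-1.4))])
need([*(j+u*.00),.0302]);need([*(j+u*.02),.0302])
im=cams.camera('side');cv2.imwrite('pics/s7c.png',cv2.resize(im[190:320,220:400,::-1],None,fx=4.2,fy=4.2,interpolation=cv2.INTER_CUBIC))
"
```

```text
t 9.8 pos [0.5758 0.0437 0.0302] jaw deg 88.65 z [ 1.6e-03  3.0e-04 -1.0e+00] F [1.39 1.17 3.81] grip 0.458
tool mm [ 0.1 11.   0. ] frac [0.0003 0.0548 0.0001]
t 9.8 pos [0.5758 0.0437 0.0302] jaw deg 88.65 z [ 1.6e-03  3.0e-04 -1.0e+00] F [1.39 1.17 3.81] grip 0.458
tool mm [ 0.  31.   0.1] frac [0.0002 0.1548 0.0003]
```

View pics/s7c.png

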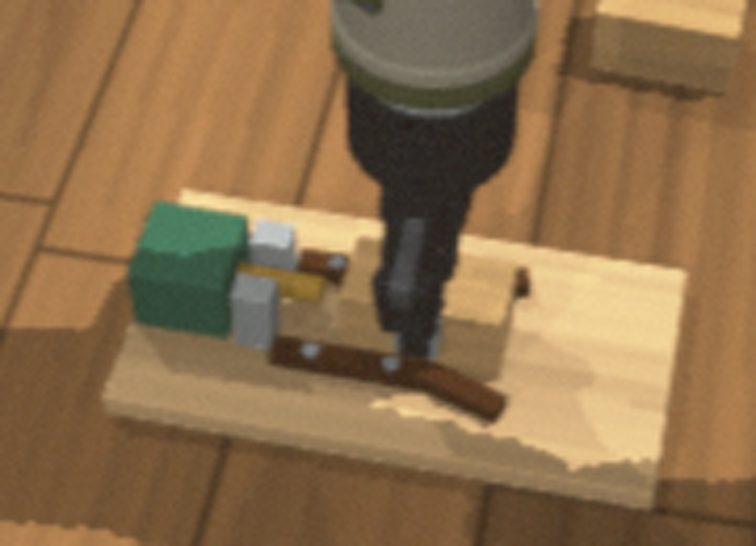

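The blank is inside the channel just short of the pin, with no side load. I'll now push against the spring with a 75 N grip.

Request:
move_arm(claw=[0,0,0,0,0,0], dp=[[0,0.02,0],[0,0.03,0],[0,0.03,0],[0,0.02,0],[0,0,0],[0,0,0]], turn=[[0,0,0],[0,0,0],[0,0,0],[0,0,0],[0,0,0],[0,0,0]], grip_force=75)

```text
clock: 10.35
position: [0.5929, 0.0432, 0.0303]
ee_rot: [0.715, 0.699, -0.001, -0.002]
ft_force: [-15.2, 0.2, 19.1]
grip_width: 0.454
```

Request:
move_arm(claw=[0,0,0], dp=[[0,0.02,0],[0,0,0],[0,0,0]], turn=[[0,0,0],[0,0,0],[0,0,0]])

```text
clock: 10.6
position: [0.5963, 0.0432, 0.0303]
ee_rot: [0.715, 0.699, -0.002, -0.002]
ft_force: [-17.8, -0.0, 21.6]
grip_width: 0.455
```

```bash
python3 -c "
from h import *
j=np.array([.5868,.0435]);u=np.array([np.cos(np.radians(-1.4)),np.sin(np.radians(-1.4))])
need([*(j+u*.02),.0302])
"
```

```text
t 10.6 pos [0.5963 0.0432 0.0303] jaw deg 88.65 z [-5.7e-03  7.0e-04 -1.0e+00] F [-1.782e+01 -2.000e-02  2.164e+01] grip 0.455
tool mm [ 0.1 10.5 -0. ] frac [ 0.0005  0.0526 -0.    ]
```

Vertical load has crept up to 21 N, so I'll relieve z a little before going on.

Request:
move_arm(claw=[0,0,0,0], dp=[[0,0,-0.005],[0,0.02,0],[0,0,0],[0,0,0]], turn=[[0,0,0],[0,0,0],[0,0,0],[0,0,0]])

```text
clock: 10.93
position: [0.6003, 0.0431, 0.0304]
ee_rot: [0.715, 0.699, -0.002, -0.002]
ft_force: [-11.7, -0.1, 12.4]
grip_width: 0.456
```

```bash
python3 -c "
from h import *
j=np.array([.5868,.0435]);u=np.array([np.cos(np.radians(-1.4)),np.sin(np.radians(-1.4))])
need([*(j+u*.02),.0302])
im=cams.camera('side');cv2.imwrite('pics/s8c.png',cv2.resize(im[190:320,220:400,::-1],None,fx=4.2,fy=4.2,interpolation=cv2.INTER_CUBIC))
"
```

```text
t 10.93 pos [0.6003 0.0431 0.0304] jaw deg 88.66 z [-5.6e-03  4.0e-04 -1.0e+00] F [-11.68  -0.06  12.37] grip 0.456
tool mm [0.1 6.5 0.2] frac [0.0005 0.0325 0.0008]
```

View pics/s8c.png

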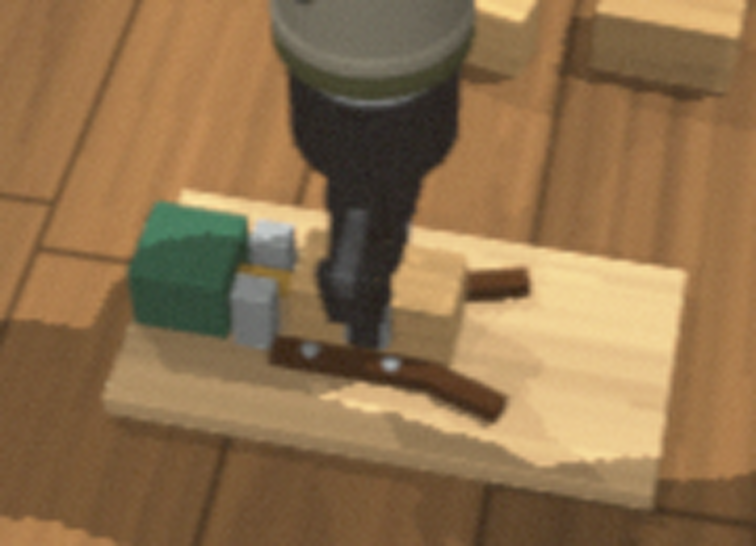

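The blank is still a few mm short of the posts, so I'll advance in small steps.

Request:
move_arm(claw=[0,0,0], dp=[[0,0.01,-0.002],[0,0.005,0],[0,0,0]], turn=[[0,0,0],[0,0,0],[0,0,0]])

```text
clock: 11.23
position: [0.6028, 0.043, 0.0305]
ee_rot: [0.715, 0.699, -0.002, -0.002]
ft_force: [-13.7, 0.2, 10.9]
grip_width: 0.455
```

Request:
move_arm(claw=[0,0], dp=[[0,0.005,0],[0,0,0]], turn=[[0,0,0],[0,0,0]])

```text
clock: 11.4
position: [0.6036, 0.043, 0.0305]
ee_rot: [0.715, 0.699, -0.002, -0.003]
ft_force: [-14.4, 0.1, 12.5]
grip_width: 0.458
```

Request:
move_arm(claw=[0,0], dp=[[0,0.005,0],[0,0,0]], turn=[[0,0,0],[0,0,0]])

```text
clock: 11.57
position: [0.6045, 0.043, 0.0305]
ee_rot: [0.715, 0.699, -0.002, -0.003]
ft_force: [-16.5, -0.4, 12.3]
grip_width: 0.455
```

Request:
move_arm(claw=[0,0], dp=[[0,0.005,0],[0,0,0]], turn=[[0,0,0],[0,0,0]])

```text
clock: 11.73
position: [0.6054, 0.0429, 0.0305]
ee_rot: [0.715, 0.699, -0.003, -0.003]
ft_force: [-15.7, 0.7, 12.4]
grip_width: 0.463
```

Request:
move_arm(claw=[0,0], dp=[[0,0.005,-0.001],[0,0,0]], turn=[[0,0,0],[0,0,0]])

```text
clock: 11.9
position: [0.6064, 0.0429, 0.0305]
ee_rot: [0.715, 0.699, -0.003, -0.003]
ft_force: [-13.7, 1.4, 10.9]
grip_width: 0.461
```

Request:
move_arm(claw=[0,0], dp=[[0,0.005,0],[0,0,0]], turn=[[0,0,0],[0,0,0]])

```text
clock: 12.07
position: [0.6073, 0.0429, 0.0305]
ee_rot: [0.715, 0.699, -0.003, -0.003]
ft_force: [-16.2, 0.3, 11.5]
grip_width: 0.456
```

```bash
python3 -c "
from h import *
need([.607,.043,.0305])
for n in('side','top'):
  im=cams.camera(n);b=(200,300,250,370) if n=='side' else (185,320,240,340)
  cv2.imwrite(f'pics/{n}9c.png',cv2.resize(im[b[0]:b[1],b[2]:b[3],::-1],None,fx=5.5 if n=='side' else 4.4,fy=5.5 if n=='side' else 4.4,interpolation=cv2.INTER_CUBIC))
"
```

```text
t 12.07 pos [0.6073 0.0429 0.0305] jaw deg 88.66 z [-7.8e-03  2.0e-04 -1.0e+00] F [-16.22   0.31  11.54] grip 0.456
tool mm [ 0.1 -0.3  0. ] frac [ 0.0007 -0.0015  0.    ]
```

View pics/side9c.png

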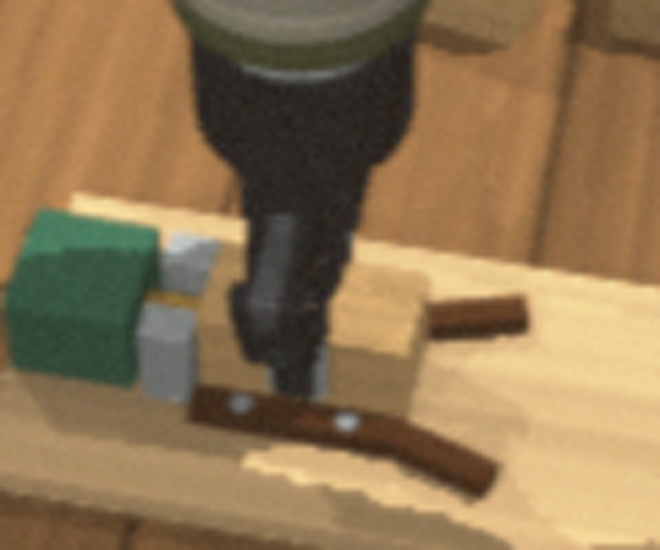

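View pics/top9c.png

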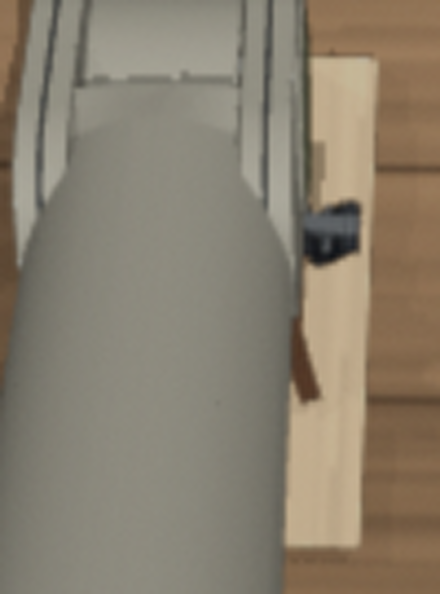

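The blank's end is about at the post faces, but the force hasn't stepped up yet. Continuing in 1 mm steps.

Request:
move_arm(claw=[0,0], dp=[[0,0.005,0],[0,0,0]], turn=[[0,0,0],[0,0,0]])

```text
clock: 12.33
position: [0.6081, 0.0429, 0.0305]
ee_rot: [0.715, 0.699, -0.003, -0.003]
ft_force: [-16.6, 0.4, 12.5]
grip_width: 0.455
```

Request:
move_arm(claw=[0,0], dp=[[0,0.005,0],[0,0,0]], turn=[[0,0,0],[0,0,0]])

```text
clock: 12.5
position: [0.6082, 0.0428, 0.0305]
ee_rot: [0.715, 0.699, -0.004, -0.004]
ft_force: [-22.5, 0.1, 17.3]
grip_width: 0.456
```

The TCP stopped at 0.6082 and the force stepped up by 6 N, so the blank is on the stops. One small extra press to confirm, then hold.

Request:
move_arm(claw=[0,0,0], dp=[[0,0.003,-0.001],[0,0,0],[0,0,0]], turn=[[0,0,0],[0,0,0],[0,0,0]])

```text
clock: 12.75
position: [0.6082, 0.0428, 0.0305]
ee_rot: [0.715, 0.699, -0.004, -0.004]
ft_force: [-23.0, -0.1, 17.4]
grip_width: 0.457
```

Request:
move_arm(claw=[0,0,0,0,0,0], dp=[[0,0,0],[0,0,0],[0,0,0],[0,0,0],[0,0,0],[0,0,0]], turn=[[0,0,0],[0,0,0],[0,0,0],[0,0,0],[0,0,0],[0,0,0]])

```text
clock: 13.25
position: [0.6082, 0.0428, 0.0305]
ee_rot: [0.715, 0.699, -0.004, -0.004]
ft_force: [-24.1, 0.8, 17.4]
grip_width: 0.456
```

```bash
python3 -c "
from h import *
need([.608,.043,.0305])
im=cams.camera('side');cv2.imwrite('pics/side10c.png',cv2.resize(im[200:300,250:370,::-1],None,fx=5.5,fy=5.5,interpolation=cv2.INTER_CUBIC))
cv2.imwrite('pics/side10.png',im[:,:,::-1])
"
```

```text
t 13.25 pos [0.6082 0.0428 0.0305] jaw deg 88.67 z [-1.120e-02  3.000e-04 -9.999e-01] F [-24.08   0.83  17.45] grip 0.456
tool mm [ 0.2 -0.2  0. ] frac [ 0.0009 -0.0011  0.0001]
```

View pics/side10c.png

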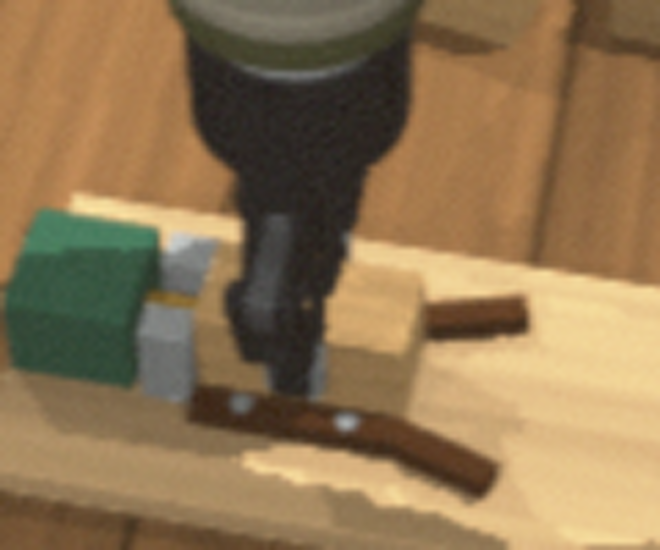

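View pics/side10.png

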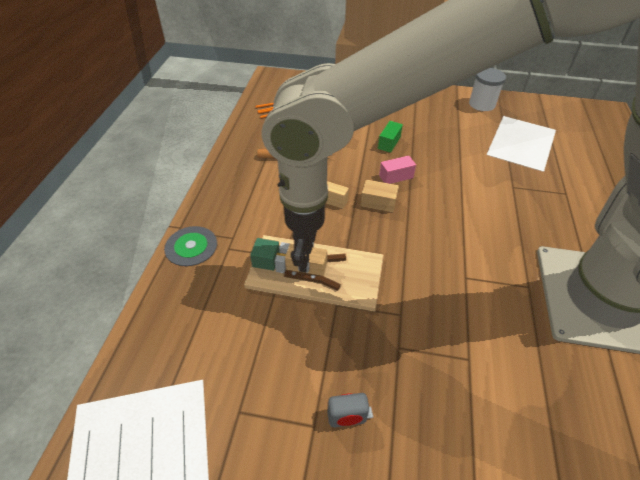

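It's holding stably at 24 N of push. The wrist has yielded about 0.6° in pitch (nose-down), which could lift the blank's rear slightly, so I'll correct the pitch to bring it flat again.

Request:
move_arm(claw=[0,0,0], dp=[[0,0,0],[0,0,0],[0,0,0]], turn=[[-0.007,0,0],[0,0,0],[0,0,0]])

```text
clock: 13.55
position: [0.6083, 0.0428, 0.0304]
ee_rot: [0.715, 0.699, -0.002, -0.002]
ft_force: [-22.6, 0.6, 15.7]
grip_width: 0.454
```

```bash
python3 -c "
from h import *
need([.608,.043,.0305]);print(manip.get_obs()['torque'].round(2))"
```

```text
t 13.55 pos [0.6083 0.0428 0.0304] jaw deg 88.67 z [-5.5e-03  2.0e-04 -1.0e+00] F [-22.58   0.55  15.65] grip 0.454
tool mm [ 0.2 -0.3 -0.1] frac [ 0.0008 -0.0014 -0.0006]
[0.09 4.55 0.06]
```

That works: the tilt halved, and z and Fz both dropped. Same again.

Request:
move_arm(claw=[0,0,0], dp=[[0,0,-0.001],[0,0,0],[0,0,0]], turn=[[-0.007,0,0],[0,0,0],[0,0,0]])

```text
clock: 13.8
position: [0.6083, 0.0429, 0.0303]
ee_rot: [0.715, 0.699, 0.0, 0.0]
ft_force: [-20.6, -0.0, 13.1]
grip_width: 0.456
```

```bash
python3 -c "
from h import *
need([.608,.043,.0305]);print(manip.get_obs()['torque'].round(2))"
```

```text
t 13.8 pos [0.6083 0.0429 0.0303] jaw deg 88.67 z [ 1.e-04 -1.e-04 -1.e+00] F [-20.61  -0.03  13.12] grip 0.456
tool mm [ 0.1 -0.3 -0.2] frac [ 0.0007 -0.0016 -0.0011]
[0.14 4.21 0.11]
```

The tool is upright again (z 0.0303, the same as flat contact). A last nudge to confirm the stops, then settle.

Request:
move_arm(claw=[0,0,0,0], dp=[[0,0.004,0],[0,0,0],[0,0,0],[0,0,0]], turn=[[0,0,0],[0,0,0],[0,0,0],[0,0,0]])

```text
clock: 14.13
position: [0.6083, 0.0428, 0.0303]
ee_rot: [0.715, 0.699, -0.001, -0.001]
ft_force: [-26.0, 0.6, 17.4]
grip_width: 0.458
```

```bash
python3 -c "
from h import *
need([.608,.043,.0305])
im=cams.camera('side');cv2.imwrite('pics/side11c.png',cv2.resize(im[200:300,250:370,::-1],None,fx=5.5,fy=5.5,interpolation=cv2.INTER_CUBIC))
"
```

```text
t 14.13 pos [0.6083 0.0428 0.0303] jaw deg 88.67 z [-0.0018 -0.     -1.    ] F [-26.     0.6   17.35] grip 0.458
tool mm [ 0.2 -0.3 -0.2] frac [ 0.0009 -0.0017 -0.0012]
```

View pics/side11c.png

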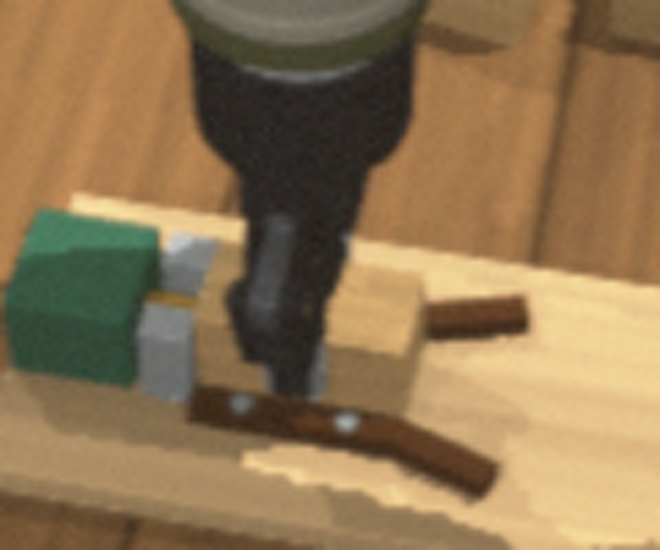

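The nudge raised the force by 5 N with no motion, and the blank's end face meets both posts at about (195,330) in the crop. Handing in while still holding.

```bash
python3 -c "
from h import *
print(manip.hand_in())"
```

```text
the job is handed in; nothing more can be done
None
```

The 40 mm blank is seated against both end stops, and I handed the job in at about 14 s while still gripping and pressing it. I picked it by its measured 39.5 mm width; the other two measured 30 and 50 mm. I set it on the apron and slid it into the channel against the ejector.

- **Seated:** the last 0.8 mm nudge raised the push from 21 to 26 N without moving the blank. The side view shows its end face against the posts.
- **Flat:** the tool is upright to 0.1°, and its height is within 0.1 mm of first contact with the bed. While pressing, the tool leaned 0.6° nose-down, which I corrected.
- **Forces at the end:** about 26 N of push, of which the spring takes about 9 N, some goes to friction and the rest is on the stops. There are also about 17 N down on the bed, more than I aimed for. While setting the blank down, the downward force briefly reached 29 N.
- **Other objects:** they looked unmoved in the views I took. In the last ones the arm hides the purple block and most of the screwdriver and blank_30; these were clear and in place after the blank was lifted away. The arm also blocks the top view of the seat, so seating rests on the side view and the force reading.

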